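# Refit the washed spacer rings on the tablet dispenser's spindle

### The job

The tablet dispenser's two washed spacer rings are drying on the pegs of the sloped rack. Put them back on the dispenser's upright steel spindle in order of size: first the wide blue ring, all the way down onto the grey platter, then the narrow orange ring on top of it, lying flat, and let go of both. Leave the two loose cups, the small green-capped bottle beside the rack and the carton where they are.

Things in the scene. Friction and masses are not known exactly. Their poses are not given: they have to be found in the camera images.
- wide_ring: Blue plastic spacer ring: outer diameter 58 mm, through hole 20 mm (faceted: a post up to 18 mm passes), height 22 mm, about 60 g. Origin on its axis at the underside face, z along its axis. At the start it hangs on one of the rack's two pegs, underside against the board, its z along the peg (35 degrees from vertical, leaning to the rack's front).
- narrow_ring: Orange plastic spacer ring: outer diameter 42 mm, the same 20 mm hole, height 22 mm, about 35 g. Origin and axes as for the wide ring; it hangs on the rack's other peg.
- wide_center (a point): Centre of the blue ring, 11 mm above its underside on the axis, z along the axis.
- narrow_center (a point): Centre of the orange ring, 11 mm above its underside on the axis, z along the axis.
- dispenser_base: White dispenser drive base fixed to the desk, 112 x 100 mm (x, y) and 27 mm high, with a grey round platter of 76 mm diameter on top, whose face is 30 mm above the desk, and a steel spindle standing upright in its middle. Black panel on its front (-x). Origin at the centre of its underside, z up.
- seat (a point): Centre of the platter's face, at the foot of the spindle (30 mm above the desk); z up along the spindle. The spindle is 13 mm in diameter and 60 mm tall; its last 10 mm taper to 6 mm.
- spindle_tip (a point): Top end of the spindle, 60 mm above the seat.
- drying_rack: Grey drying rack fixed to the desk, 250 mm wide (y). Its board, 115 mm along the slope, slopes at 35 degrees and faces front (-x) and up; two white pegs, 12 mm thick, 32 mm long, stand at right angles to it at y = +65 and -65 mm. A lip along its lower edge stands 6 mm proud of the face. Origin at the footprint centre on the desk, z up; board top 108 mm above the desk.
- peg_left (a point): Foot of the peg at the rack's +y side, on the board's face, 75 mm above the desk. Axes are the rack's (the peg itself points along the rack's direction (-0.574, 0, 0.819)).
- peg_right (a point): Foot of the peg at the rack's -y side, likewise.
- green_cup: Green dose cup with a finger tab, 62 x 77 x 44 mm, origin under its centre; bystander, to be left alone.
- white_cup: White dose cup, 62 mm across, 40 mm high, origin under its centre; bystander, to be left alone.
- pill_bottle: Small white tablet bottle with green cap and band, 38 mm across, 56 mm high, origin under its centre; bystander, to be left alone.
- carton: White and red medicine carton lying flat, 55 x 85 x 20 mm, origin under its centre; bystander, to be left alone.

How it is judged:
By the outcome, as a careful person would: the job done as asked, in the order asked, and still so for the second after the job is handed in, with the robot touching nothing.
It also fails if it takes over 51 s, if anything falls off the work surface, if the arm or the gripper's body presses on something with over 40 N, if the wrist force passes 120 N, or if a joint passes its speed limit or range.

### The arm

A 6-joint arm with a two-finger parallel gripper is mounted at the origin on a cart in front of the work surface, level with it; the furniture and walls round the work are solid. World frame = base frame: x ahead of the robot, y to its left, z up, the work surface at z = 0. Lengths are in m, angles in rad, forces in N, time in s.
With the tool pointing down it reaches from about 0.35 to 0.975 m from the base axis. Payload 4.9 kg.
Tool frame: the origin (TCP) lies on the mounting face of the last link; the fingertips stand 173 mm ahead of it and the grasp point (between the pads) lies ctrl.pinch_z ahead of it (ctrl.pinch_z is the distance from the TCP to the grasp point, in m); z points along the fingers, y is the line along which they close (so a half turn about z gives the same grasp; the last joint's range is limited). The gripper opens to 85 mm and grips with 20 to 120 N. Pads are 22 mm wide; open, the fingers measure 114 mm over their backs; the gripper's body (76 mm by 85 mm) begins 54 mm behind the grasp point. The pads swing forward as they close: fully open they stand 13 mm farther back than shut.
Start: joints at [-1.361, 0.053, 1.613, -0, 1.476, -0.119], TCP at [0.202, -0.592, 0.405] pointing down, gripper open.
Joint ranges: [-3.01, 3.01], [-1.01, 2.22], [0.06, 2.58], [-1.02, 4.17], [0.09, 2.62], [-3.14, 3.14]. Speed limits (rad/s): [2.57, 2.57, 3.14, 3.14, 3.14, 3.14].

### API

Orientations are given as a rotation vector (axis times angle).
In Python, from station import telemetry, eyes, ctrl gives the robot as it stands.
- The arm moves only by the tool apply_moves, never from a script. Its argument "plan" is a list of rows, each a list of 5 numbers: the finger opening in m, from 0 to 0.0854, then the shift along the tool's x, y, z in m, then the turn about the tool's z in rad. In form: [[jaw, x, y, z, roll], ...]. A call has 1 to 12 rows; each row is the pose to reach, as a shift and turn from the pose commanded when the call began, along the tool's axes at that moment; what a row does not reach only later rows make up. A row lasts 1/12 s, in which the tool goes at most 41.7 mm and 7.16 degrees, less where a joint would pass 70% of its speed; a pose out of reach is approached as far as the arm can. A call with a gripper value outside its range is refused whole. The fingers move at their own pace and stop on an object; "newtons" is the grip in N (left out, the last holds). Time passes only in rows, so rows that repeat a pose let the fingers close. It gives the time, the measured TCP pose, the force, the opening and the grip force at its end, in the units of the state.
- telemetry.get_obs(): the state, without advancing time (a new reading comes with each control period).
- eyes.get_image(name): name is "scene" or "top"; returns a dict with "img" (480x640x3 uint8, blue, green, red), "range_z" (480x640 float32, m along the optical axis (not along the pixel's ray), 0 where there is no reading), "K" (3x3 intrinsics, pixels), "pose" (4x4, takes a point from camera to world coordinates). Camera axes: x right, y down, z forward; pixel columns grow to the right and rows downward; lengths in m; the calibration is good to about 2 mm. A picture is of the moment at which its call begins.
- ctrl.finish_job(): hands the job in; it is judged then, once.
Trained networks look in a picture, given as the dict that the camera call returned (one of the last four; its "shot" number tells which), for a name from the list of things; names that differ only in an ending like _2 or _b are one class to them, and where a whole thing is asked for, a point or a joint stands for the part that bears it (a point fixed in the world has none). Each returns a list of dicts, best first, with "confidence" (0 to 1); they miss things now and then, are a little off and sometimes report something else, mostly with a low value. They report only what shows in the picture. A call takes as long as a camera call.
- eyes.search_frame(thing, picture): "box" ([left, top, right, bottom] in pixels, round what is visible of it).
- eyes.outline_of(thing, picture): "region" (480x640 bool, what is visible of it) and "box" ([left, top, right, bottom] in pixels, round what is visible of it).
- eyes.tip_of(thing, picture): "point" ([column, row] in pixels: a listed point, or the origin of a listed thing).
The state is a dict: "t": time; "q": joint angles; "dq": joint speeds; "effort": joint torques, N m; "tool_pos": TCP position; "tool_rot": TCP orientation; "contact_force": force on the tool from outside, world axes, zero at the start; "wrist_torque": the same for the moment, N m; "opening": finger opening in m; "grip_force": force on a finger pad.
Only numpy, scipy, OpenCV 4.12 (cv2) and the standard library are available. Lean on these libraries where they do the work, as an engineer would, in place of code of your own. Each camera call takes 0.05 s, during which the arm holds its last target. There are 200 camera calls.

## Working session

There is one attempt and no reset: what is moved stays moved. The work goes in short steps, Python scripts to look and compute and a tool call to move; the robot and the scene stay as the last step left them, time stands still between calls to the robot, and variables do not carry over. Pictures are saved under pics/ and viewed, at most 10 in all, crops included, and the job is handed in when it is done.

Besides the shell and the picture viewer there is one more tool, called after "Emit:" as name([rows], argument=value, ...), one row to a line, values as JSON. apply_moves: Moves the arm, as the interface text tells. Its arguments: {"type":"object","properties":{"plan":{"type":"array","items":{"type":"array","items":{"type":"number"}}},"newtons":{"type":"number"}},"required":["plan"]}

```bash
ls; mkdir -p pics; cat > h.py <<'E'
import numpy as np, cv2
from station import telemetry, eyes, ctrl
from scipy.spatial.transform import Rotation as R
def w(p,uv,z):  # pixel + depth -> world
    K=p["K"]; c=np.array([(uv[0]-K[0,2])/K[0,0]*z,(uv[1]-K[1,2])/K[1,1]*z,z,1]); return (p["pose"]@c)[:3]
def ray(p,uv):
    K=p["K"]; d=p["pose"][:3,:3]@np.array([(uv[0]-K[0,2])/K[0,0],(uv[1]-K[1,2])/K[1,1],1]); return p["pose"][:3,3],d/np.linalg.norm(d)
def tri(a,ua,b,ub):
    A,r=[],[]
    M=np.zeros((3,3));v=np.zeros(3)
    for p,u in((a,ua),(b,ub)):
        o,d=ray(p,u);P=np.eye(3)-np.outer(d,d);M+=P;v+=P@o
    x=np.linalg.solve(M,v)
    return x,[np.linalg.norm((np.eye(3)-np.outer(d,d))@(x-o)) for o,d in(ray(a,ua),ray(b,ub))]
def cloud(p,m):
    v,u=np.nonzero(m&(p["range_z"]>0)); z=p["range_z"][v,u]; K=p["K"]
    c=np.stack([(u-K[0,2])/K[0,0]*z,(v-K[1,2])/K[1,1]*z,z]); return (p["pose"][:3,:3]@c).T+p["pose"][:3,3]
E
python3 - <<'E'
from h import *
np.set_printoptions(precision=4,suppress=True)
s=telemetry.get_obs();print(s["tool_pos"],s["tool_rot"],s["opening"],ctrl.pinch_z,s["t"])
a=eyes.get_image("scene");b=eyes.get_image("top")
for n,p in(("scene",a),("top",b)):
    cv2.imwrite(f"pics/{n}0.png",p["img"]);print(n,p["pose"],p["K"][0])
pts={}
for t in["wide_center","narrow_center","seat","spindle_tip","peg_left","peg_right","drying_rack","dispenser_base","green_cup","white_cup","pill_bottle","carton"]:
    ra,rb=eyes.tip_of(t,a),eyes.tip_of(t,b)
    print(t,[(np.round(r[0]["point"]),round(r[0]["confidence"],2)) if r else None for r in(ra,rb)],*(tri(a,ra[0]["point"],b,rb[0]["point"]) if ra and rb else []))
E
```

```text
pics
[ 0.2018 -0.5913  0.4035] [-3.0972 -0.5138  0.0002] 0.08566717969892883 0.1547 0.0
scene [[-0.6369 -0.5687  0.5205 -0.1289]
 [-0.7709  0.4659 -0.4343  0.3506]
 [ 0.0045 -0.6779 -0.7352  0.9977]
 [ 0.      0.      0.      1.    ]] [582.193    0.     320.9528]
top [[-0.0196 -0.9913  0.1299  0.3667]
 [-0.9997  0.021   0.0096 -0.1976]
 [-0.0123 -0.1297 -0.9915  1.3844]
 [ 0.      0.      0.      1.    ]] [575.2069   0.     318.122 ]
wide_center [(array([197., 264.]), 0.63), (array([400., 261.]), 0.59)] [ 0.5215 -0.1417  0.156 ] [np.float64(0.2221371233125289), np.float64(0.22213712331252894)]
narrow_center [(array([390., 210.]), 0.38), (array([345., 245.]), 0.59)] [ 0.4665 -0.2704  0.1616] [np.float64(0.04582478929932621), np.float64(0.045824789299326214)]
seat [(array([224., 291.]), 0.71), (array([227., 228.]), 0.82)] [0.5651 0.0329 0.0242] [np.float64(6.313915165302383e-05), np.float64(6.313915165306082e-05)]
spindle_tip [(array([221., 272.]), 0.7), (array([221., 224.]), 0.84)] [0.5649 0.034  0.0911] [np.float64(0.001846190359581883), np.float64(0.0018461903595817957)]
peg_left [N
[... 371 characters left out ...]
6888115), np.float64(0.0027788025268881476)]
green_cup [(array([309., 326.]), 0.62), (array([269., 292.]), 0.65)] [ 0.4093 -0.0637 -0.0153] [np.float64(0.0035915055411942713), np.float64(0.003591505541194156)]
white_cup [(array([198., 262.]), 0.91), (array([236., 181.]), 0.77)] [ 0.6908  0.0207 -0.0075] [np.float64(0.004139047345028586), np.float64(0.004139047345028968)]
pill_bottle [(array([450., 248.]), 0.96), (array([427., 308.]), 0.6)] [ 0.3638 -0.4428 -0.0035] [np.float64(0.004099549563848021), np.float64(0.004099549563848111)]
carton [(array([234., 242.]), 0.93), (array([272., 177.]), 0.6)] [ 0.6954 -0.0722 -0.0085] [np.float64(0.0009367556444215395), np.float64(0.0009367556444216761)]
```

View pics/scene0.png

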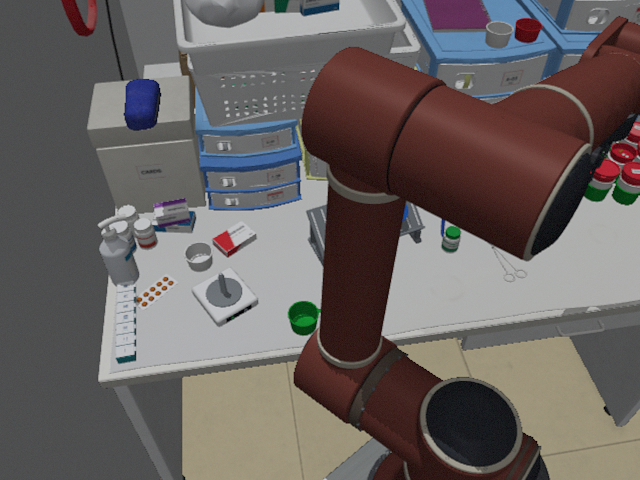

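View pics/top0.png

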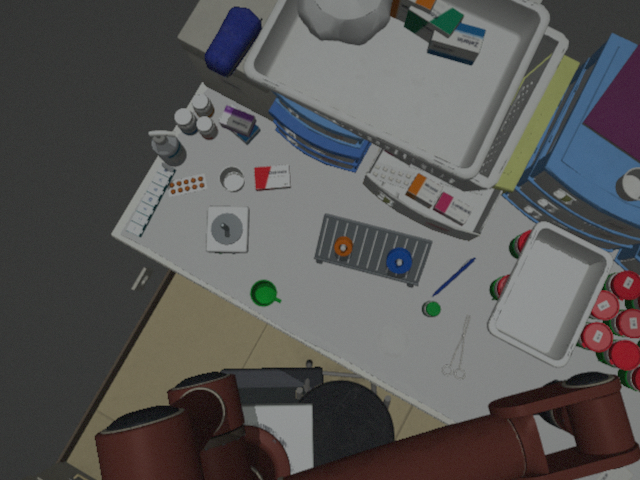

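The top view shows the blue ring at (399,261), the orange at (344,246) and the spindle at (227,229). The arm hides the rack in the scene view. I'll measure the rings and rack by depth from the top camera.

```bash
python3 - <<'E'
from h import *
np.set_printoptions(precision=4,suppress=True)
b=eyes.get_image("top")
hsv=cv2.cvtColor(b["img"],cv2.COLOR_BGR2HSV)
def rep(t):
    for r in eyes.outline_of(t,b)[:1]:
        print(t,round(r["confidence"],2),np.round(r["box"])); return r["region"]
m=rep("drying_rack"); c=cloud(b,m); 
# board plane by RANSAC-like lsq
best=None;rng=np.random.default_rng(0)
for _ in range(500):
    p=c[rng.choice(len(c),3,False)];n=np.cross(p[1]-p[0],p[2]-p[0]);n/=np.linalg.norm(n)+1e-12
    k=np.abs((c-p[0])@n)<.002
    if best is None or k.sum()>best.sum():best=k
q=c[best];o=q.mean(0);n=np.linalg.svd(q-o)[2][2];n*=np.sign(n[2])
print("n",n,"tilt",np.degrees(np.arccos(n[2])),"inl",best.sum(),len(c))
y=np.array([n[1],-n[0],0]);  # perpendicular horiz
y/=np.linalg.norm(y);y*=np.sign(y[1]);print("y rack from plane",y, "z rng",c[:,2].min(),c[:,2].max())
u,v=np.nonzero(m)[::-1];
print("minrect",cv2.minAreaRect(c[:,:2].astype(np.float32)))
for t in("wide_ring","narrow_ring"):
    rm=rep(t); rc=cloud(b,rm); h=(rc-o)@n
    print(len(rc),"height over board pct",np.percentile(h,[5,25,50,75,95]))
    top=rc[(h>.018)&(h<.026)]
    xr=np.cross(y,n)
    A=np.stack([(top-o)@y,(top-o)@xr],1)
    for e in (cv2.minEnclosingCircle(A.astype(np.float32)),):
        ctr=o+e[0][0]*y+e[0][1]*xr
        print("circle r",e[1],"foot",ctr,"center@11",ctr+.011*n)
E
```

```text
drying_rack 0.78 [317. 212. 432. 288.]
n [-0.5453  0.1588  0.823 ] tilt 34.60934144844449 inl 2421 4560
y rack from plane [0.2796 0.9601 0.    ] z rng -0.0076349312830956695 0.11382754005017603
minrect ((0.5094209909439087, -0.31257784366607666), (0.26962050795555115, 0.1254519522190094), 74.13285064697266)
wide_ring 0.82 [388. 244. 413. 272.]
461 height over board pct [0.0073 0.0184 0.0212 0.0229 0.0254]
circle r 0.028596660122275352 foot [ 0.4848 -0.3686  0.0753] center@11 [ 0.4788 -0.3669  0.0844]
narrow_ring 0.75 [333. 236. 351. 257.]
255 height over board pct [0.0053 0.0158 0.0206 0.0231 0.0255]
circle r 0.021292824298143387 foot [ 0.519  -0.2444  0.0741] center@11 [ 0.513  -0.2427  0.0831]
```

```bash
cat >> h.py <<'E'
def go(x,y,z,ydir_deg=None):
    """shift in tool axes (and roll) from present pose to TCP target"""
    s=telemetry.get_obs();T=R.from_rotvec(s["tool_rot"]).as_matrix()
    d=T.T@(np.array([x,y,z])-s["tool_pos"]);r=0
    if ydir_deg is not None:
        cur=np.degrees(np.arctan2(T[1,1],T[0,1]));r=-((ydir_deg-cur+90)%180-90)
    print("t",round(s["t"],2),"pos",np.round(s["tool_pos"],4),"f",np.round(s["contact_force"],1),"shift mm",np.round(d*1000,1),"roll",round(np.radians(r),3),"tilt",np.round(T[:,2],4), "rows",np.linalg.norm(d)/.0417)
E
python3 - <<'E'
from h import *
go(.473,-.3653,.33,74.1)
print(telemetry.get_obs()["q"])
E
```

```text
t 1.5 pos [ 0.2018 -0.5915  0.4047] f [0.4 0.5 0.1] shift mm [ 329.7 -126.5   74.7] roll 0.606 tilt [-0. -0. -1.] rows 8.656083437650352
[-1.36099773e+00  5.26852894e-02  1.61290984e+00 -3.08425694e-05
  1.47599961e+00 -1.19034798e-01]
```

Emit:
apply_moves([
  [0.0854,330,-126,0,0.6],
], newtons=40)

```text
t: 1.58
tool_pos: [0.2302, -0.5678, 0.4047]
tool_rot: [3.124, 0.311, -0.004]
contact_force: [0.5, 0.4, 0.9]
opening: 0.0852
grip_force: 0.0
```

That row was in mm by mistake; the per-row cap limited it to one small step in the right direction. I'll use metres from here.

```bash
sed -i 's/"shift mm",np.round(d\*1000,1)/"shift m",np.round(d,4)/' h.py; python3 - <<'E'
from h import *
go(.473,-.3653,.33,74.1)
E
```

```text
t 1.58 pos [ 0.2302 -0.5678  0.4047] f [0.5 0.4 0.9] shift m [ 0.2781 -0.1508  0.0737] roll 0.476 tilt [-0.0022 -0.0021 -1.    ] rows 7.790174452071494
```

Emit:
apply_moves([
  [0.0854,0.278,-0.151,0.0,0.476],
  [0.0854,0.278,-0.151,0.0,0.476],
  [0.0854,0.278,-0.151,0.0,0.476],
  [0.0854,0.278,-0.151,0.0,0.476],
  [0.0854,0.278,-0.151,0.0,0.476],
  [0.0854,0.278,-0.151,0.0,0.476],
  [0.0854,0.278,-0.151,0.0,0.476],
  [0.0854,0.278,-0.151,0.04,0.476],
  [0.0854,0.278,-0.151,0.074,0.476],
  [0.0854,0.278,-0.151,0.074,0.476],
  [0.0854,0.278,-0.151,0.074,0.476],
])

```text
t: 2.5
tool_pos: [0.4741, -0.3597, 0.3279]
tool_rot: [-3.109, 0.421, 0.009]
contact_force: [-0.1, -0.0, 0.5]
opening: 0.0855
grip_force: 0.0
```

```bash
python3 - <<'E'
from h import *
go(.473,-.3653,.33,74.1)
a=eyes.get_image("scene");b=eyes.get_image("top")
cv2.imwrite("pics/s1.png",np.hstack([a["img"][150:400,200:500],b["img"][150:400,240:540]]))
for t in("wide_center","narrow_center"):
    ra,rb=eyes.tip_of(t,a),eyes.tip_of(t,b)
    print(t,[(np.round(r[0]["point"]),round(r[0]["confidence"],2)) if r else None for r in(ra,rb)],*(tri(a,ra[0]["point"],b,rb[0]["point"]) if ra and rb else []))
E
```

```text
t 2.5 pos [ 0.4741 -0.3597  0.3279] f [-0.1 -0.   0.5] shift m [ 0.0004  0.0056 -0.0022] roll 0.008 tilt [-0.0051  0.0045 -1.    ] rows 0.1452451923462219
wide_center [None, (array([399., 260.]), 0.53)]
narrow_center [None, (array([343., 247.]), 0.82)]
```

View pics/s1.png

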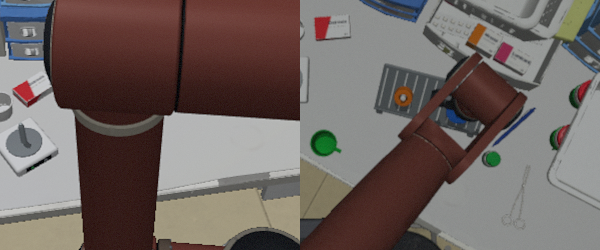

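The view confirms the tool above the rack and the blue ring, with the bottle clear at (490,158) of the crop. The arm hides the ring from the scene camera. The top depth gave ring-foot heights of 75 and 74 mm and a peg spacing of 129 mm, which match what they should be. I'll correct and descend.

Emit:
apply_moves([
  [0.0854,0.0005,0.0055,0,0.008],
  [0.0854,0.0005,0.0055,0.03,0.008],
  [0.0854,0.0005,0.0055,0.06,0.008],
  [0.0854,0.0005,0.0055,0.07,0.008],
  [0.0854,0.0005,0.0055,0.07,0.008],
  [0.0854,0.0005,0.0055,0.07,0.008],
])

```text
t: 3.3
tool_pos: [0.4736, -0.3665, 0.261]
tool_rot: [-3.111, 0.436, 0.001]
contact_force: [-0.1, -0.0, -0.2]
opening: 0.086
grip_force: 0.0
```

```bash
python3 - <<'E'
from h import *
go(.473,-.3653,.245,74.1)
E
```

```text
t 3.3 pos [ 0.4736 -0.3665  0.261 ] f [-0.1 -0.  -0.2] shift m [-0.0009 -0.001   0.016 ] roll -0.001 tilt [-3.e-04  2.e-04 -1.e+00] rows 0.38441761327530966
```

Emit:
apply_moves([
  [0.0854,-0.001,-0.001,0.016,0],
  [0.0854,-0.001,-0.001,0.016,0],
  [0.05,-0.001,-0.001,0.016,0],
  [0.05,-0.001,-0.001,0.016,0],
  [0.05,-0.001,-0.001,0.016,0],
  [0.05,-0.001,-0.001,0.016,0],
  [0.05,-0.001,-0.001,0.016,0],
  [0.05,-0.001,-0.001,0.016,0],
  [0.05,-0.001,-0.001,0.016,0],
], newtons=30)

```text
t: 4.05
tool_pos: [0.4736, -0.3653, 0.2471]
tool_rot: [3.11, -0.435, 0.003]
contact_force: [-1.7, 2.3, 6.8]
opening: 0.0576
grip_force: 32.0
```

Emit:
apply_moves([
  [0.05,-0.0057,0,-0.0082,0],
  [0.05,-0.0115,0,-0.0164,0],
  [0.05,-0.0172,0,-0.0246,0],
  [0.05,-0.023,0,-0.0328,0],
  [0.05,-0.0287,0,-0.041,0],
  [0.05,-0.0287,0,-0.07,0],
  [0.05,-0.0287,0,-0.09,0],
  [0.05,-0.0287,0,-0.09,0],
])

```text
t: 4.72
tool_pos: [0.4455, -0.3579, 0.3403]
tool_rot: [3.106, -0.436, 0.009]
contact_force: [0.7, 0.0, 0.5]
opening: 0.0574
grip_force: 32.4
```

```bash
python3 - <<'E'
from h import *
go(.47,-.13,.25)
b=eyes.get_image("top")
cv2.imwrite("pics/s2.png",b["img"][150:400,240:540])
E
```

```text
t 4.72 pos [ 0.4455 -0.3579  0.3403] f [0.7 0.  0.5] shift m [-0.0397 -0.2262  0.089 ] roll 0.0 tilt [ 0.0047 -0.0062 -1.    ] rows 5.907539378557915
```

View pics/s2.png

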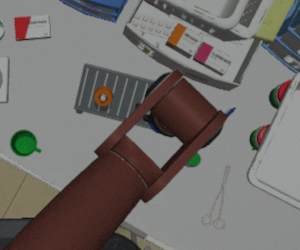

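The blue ring is off its peg (opening 57 mm, inside the closed fingers), and the orange ring is still at (103,97) of the crop. Next I carry the blue ring to free desk near (0.54, -0.10), so that it can fall flat there and be regrasped.

```bash
python3 - <<'E'
from h import *
go(.54,-.10,.34,74.1)
E
```

```text
t 4.77 pos [ 0.4453 -0.3575  0.3379] f [ 0.1  0.8 -0.4] shift m [ 0.0202 -0.2736 -0.0028] roll -0.001 tilt [ 0.0028 -0.004  -1.    ] rows 6.580374518423384
```

Emit:
apply_moves([
  [0.05,0.003,-0.04,0,0],
  [0.05,0.006,-0.08,0,0],
  [0.05,0.009,-0.12,0,0],
  [0.05,0.012,-0.16,0,0],
  [0.05,0.015,-0.2,0,0],
  [0.05,0.018,-0.24,0,0],
  [0.05,0.02,-0.274,0,0],
  [0.05,0.02,-0.274,0.04,0],
  [0.05,0.02,-0.274,0.08,0],
  [0.05,0.02,-0.274,0.12,0],
  [0.05,0.02,-0.274,0.13,0],
  [0.05,0.02,-0.274,0.13,0],
])

```text
t: 5.77
tool_pos: [0.537, -0.0983, 0.1994]
tool_rot: [-3.109, 0.436, 0.018]
contact_force: [-0.1, 0.4, -0.7]
opening: 0.0575
grip_force: 32.6
```

```bash
python3 - <<'E'
from h import *
go(.54,-.10,.19,74.1)
a=eyes.get_image("scene");b=eyes.get_image("top")
cv2.imwrite("pics/s3.png",np.hstack([a["img"][150:400,150:450],b["img"][150:400,180:480]]))
for p in(a,b):
    r=eyes.outline_of("wide_ring",p)
    for r in r[:1]:
        c=cloud(p,r["region"]);print(r["confidence"],r["box"],np.percentile(c,[2,50,98],axis=0).round(4))
E
```

```text
t 5.77 pos [ 0.537  -0.0983  0.1994] f [-0.1  0.4 -0.7] shift m [0.0035 0.0008 0.0093] roll -0.001 tilt [-0.0112  0.0034 -0.9999] rows 0.23931048197246124
0.5 [185.1, 242.9, 211.3, 276.3] [[ 6.537e-01 -4.200e-03 -7.000e-04]
 [ 6.940e-01  2.230e-02  1.970e-02]
 [ 7.128e-01  5.200e-02  3.970e-02]]
```

View pics/s3.png

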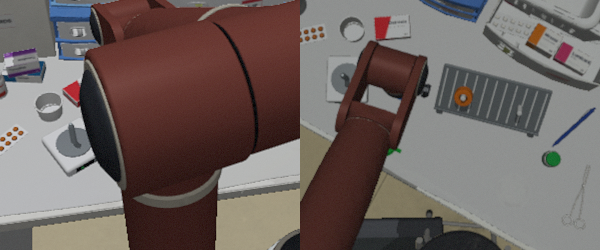

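The blue ring's peg is empty at (519,112), and the arm hides the ring and the desk below it. I'll lower it by feel.

Emit:
apply_moves([
  [0.05,0.002,0,0.003,0],
  [0.05,0.002,0,0.005,0],
  [0.05,0.002,0,0.007,0],
  [0.05,0.002,0,0.007,0],
  [0.05,0.002,0,0.007,0],
])

```text
t: 6.38
tool_pos: [0.5418, -0.0996, 0.1977]
tool_rot: [-3.111, 0.436, 0.0]
contact_force: [-0.4, 0.5, -0.2]
opening: 0.0572
grip_force: 32.6
```

Emit:
apply_moves([
  [0.05,0,0,0.003,0],
  [0.05,0,0,0.005,0],
  [0.05,0,0,0.007,0],
  [0.05,0,0,0.008,0],
  [0.05,0,0,0.008,0],
  [0.05,0,0,0.008,0],
])

```text
t: 6.88
tool_pos: [0.542, -0.0996, 0.19]
tool_rot: [3.111, -0.436, 0.0]
contact_force: [-0.2, -0.2, 1.5]
opening: 0.0572
grip_force: 32.7
```

Emit:
apply_moves([
  [0.05,0,0,0.002,0],
  [0.05,0,0,0.004,0],
  [0.05,0,0,0.006,0],
  [0.05,0,0,0.006,0],
])

```text
t: 7.22
tool_pos: [0.5441, -0.1002, 0.187]
tool_rot: [3.11, -0.436, 0.012]
contact_force: [0.8, -0.1, 11.0]
opening: 0.0577
grip_force: 33.6
```

Emit:
apply_moves([
  [0.0854,0,0,0.003,0],
  [0.0854,0,0,0.003,0],
  [0.0854,0,0,0.003,0],
  [0.0854,0,0,0.003,0],
  [0.0854,0,0,-0.02,0],
  [0.0854,0,0,-0.06,0],
  [0.0854,0,0,-0.1,0],
  [0.0854,0,0.04,-0.14,0],
  [0.0854,0,0.08,-0.16,0],
  [0.0854,0,0.12,-0.16,0],
  [0.0854,0,0.15,-0.16,0],
  [0.0854,0,0.15,-0.16,0],
])

```text
t: 8.22
tool_pos: [0.4991, -0.2488, 0.3451]
tool_rot: [3.106, -0.444, 0.003]
contact_force: [-0.5, 0.3, -0.6]
opening: 0.0855
grip_force: 0.0
```

```bash
cat > m.py <<'E'
from h import *
np.set_printoptions(precision=4,suppress=True)
import sys
a=eyes.get_image("scene");b=eyes.get_image("top")
cv2.imwrite(f"pics/{sys.argv[1]}.png",np.hstack([a["img"][150:400,150:450],b["img"][150:400,180:480]]))
for n,p in(("scene",a),("top",b)):
  for t in sys.argv[2:]:
    for r in eyes.outline_of(t,p)[:1]:
        c=cloud(p,r["region"]);zt=np.percentile(c[:,2],90);top=c[abs(c[:,2]-zt)<.004]
        print(n,t,round(r["confidence"],2),np.round(r["box"]),len(c),"z90",zt,"circle",cv2.minEnclosingCircle(top[:,:2].astype(np.float32)),"z",np.percentile(c[:,2],[5,50,95]))
E
python3 m.py s4 wide_ring; python3 -c "
from h import *
go(.54,-.1,.3,74.1)"
```

```text
top wide_ring 0.55 [275. 218. 298. 243.] 408 z90 0.026109657283746524 circle ((0.555404543876648, -0.1069188192486763), 0.027831759303808212) z [0.0085 0.0221 0.0272]
t 8.42 pos [ 0.5005 -0.2432  0.3427] f [-0.9  0.3  0.5] shift m [-0.0013 -0.1485  0.0429] roll -0.001 tilt [-0.0013  0.0015 -1.    ] rows 3.7058216518548157
```

View pics/s4.png

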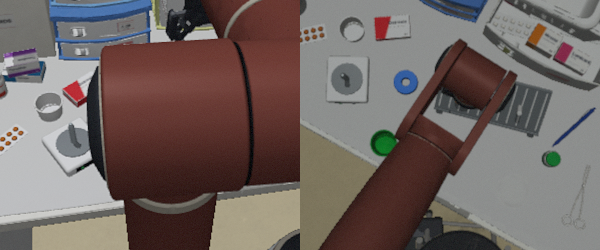

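The blue ring lies flat on the desk at crop (405,82), clear of everything. I'll refine its centre and the spindle's.

```bash
cat >> h.py <<'E'
def onz(p,uv,z):
    o,d=ray(p,uv);return o+d*(z-o[2])/d[2]
def ringtop(p,lo,hi,ztop,box):
    """ellipse of coloured top annulus -> centre at ztop"""
    x0,y0,x1,y1=box;h=cv2.cvtColor(p["img"],cv2.COLOR_BGR2HSV);m=cv2.inRange(h,lo,hi);k=np.zeros_like(m);k[y0:y1,x0:x1]=m[y0:y1,x0:x1]
    cs,_=cv2.findContours(k,cv2.RETR_EXTERNAL,cv2.CHAIN_APPROX_NONE);c=max(cs,key=cv2.contourArea)
    w=np.array([onz(p,q[0],ztop)[:2] for q in c],np.float32);return cv2.fitEllipse(w),cv2.minEnclosingCircle(w)
E
python3 - <<'E'
from h import *
np.set_printoptions(precision=4,suppress=True)
a=eyes.get_image("scene");b=eyes.get_image("top")
print("blue",ringtop(b,(100,80,40),(130,255,255),.022,(265,208,308,253)))
for p,n in((a,"scene"),(b,"top")):
    for t in("seat","spindle_tip"):
        r=eyes.tip_of(t,p)[0];print(n,t,r["point"],r["confidence"],onz(p,r["point"],.03 if t=="seat" else .09))
s,t=[[eyes.tip_of(k,p)[0]["point"] for p in(a,b)] for k in("seat","spindle_tip")]
print(tri(a,s[0],b,s[1]),tri(a,t[0],b,t[1]))
# platter: fit circle on depth at z~.03 within dispenser
for p in(a,b):
    r=eyes.outline_of("dispenser_base",p)[0];c=cloud(p,r["region"]);print(np.percentile(c[:,2],[10,50,90,99]))
    k=(c[:,2]>.055)&(np.hypot(c[:,0]-.565,c[:,1]-.033)<.03);print("spindle pts",k.sum(),c[k].mean(0) if k.any() else "")
    h=cv2.cvtColor(p["img"],cv2.COLOR_BGR2HSV);g=(r["region"]&(h[...,2]<165)).astype(np.uint8)*255
    cs,_=cv2.findContours(g,0,cv2.CHAIN_APPROX_NONE);cc=max(cs,key=cv2.contourArea)
    w_=np.array([onz(p,q[0],.03)[:2] for q in cc],np.float32);print("platter",cv2.fitEllipse(w_))
E
```

```text
blue (((0.5548911690711975, -0.10603439807891846), (0.054660577327013016, 0.05657918006181717), 114.2249755859375), ((0.5545517206192017, -0.10594501346349716), 0.02920878864824772))
scene seat [221.9, 291.9] 0.8 [0.5632 0.0396 0.03  ]
scene spindle_tip [219.8, 273.2] 0.9 [0.5623 0.0365 0.09  ]
top seat [226.2, 232.5] 0.57 [0.5546 0.0342 0.03  ]
top spindle_tip [220.5, 225.7] 0.58 [0.5622 0.037  0.09  ]
(array([0.5573, 0.0374, 0.033 ]), [np.float64(0.004687191911215602), np.float64(0.004687191911215609)]) (array([0.562 , 0.0368, 0.0905]), [np.float64(0.00014923758496931816), np.float64(0.0001492375849695166)])
[0.0205 0.0266 0.031  0.0829]
spindle pts 78 [0.5598 0.0381 0.0737]
platter ((0.56348717212677, 0.037364281713962555), (0.06665113568305969, 0.0828823372721672), 64.845947265625)
[0.0228 0.0281 0.0328 0.0803]
spindle pts 36 [0.5644 0.0311 0.0793]
platter ((0.5627756714820862, 0.030484074726700783), (0.1157374456524849, 0.12927603721618652), 85.78221130371094)
```

```bash
python3 - <<'E'
from h import *
go(.5547,-.106,.22,74.1)
E
```

```text
t 9.02 pos [ 0.5007 -0.2437  0.3437] f [-0.3  0.3 -0.6] shift m [ 0.0141 -0.1472  0.1237] roll -0.001 tilt [ 1.e-04 -0.e+00 -1.e+00] rows 4.624717427113586
```

Emit:
apply_moves([
  [0.0854,0.004,-0.04,0,0],
  [0.0854,0.008,-0.08,0,0],
  [0.0854,0.012,-0.12,0,0],
  [0.0854,0.014,-0.147,0.02,0],
  [0.0854,0.014,-0.147,0.06,0],
  [0.0854,0.014,-0.147,0.1,0],
  [0.0854,0.014,-0.147,0.124,0],
  [0.0854,0.014,-0.147,0.124,0],
  [0.0854,0.014,-0.147,0.124,0],
  [0.0854,0.014,-0.147,0.124,0],
])

```text
t: 9.85
tool_pos: [0.5555, -0.1068, 0.2218]
tool_rot: [3.111, -0.436, 0.005]
contact_force: [0.6, 0.8, -0.7]
opening: 0.0852
grip_force: 0.0
```

```bash
python3 - <<'E'
from h import *
go(.5547,-.106,.172,74.1)
E
```

```text
t 9.85 pos [ 0.5555 -0.1068  0.2218] f [ 0.6  0.8 -0.7] shift m [-0.0011 -0.0005  0.0498] roll -0.001 tilt [ 0.003 -0.001 -1.   ] rows 1.194730467782214
```

Emit:
apply_moves([
  [0.0854,0,0,0.03,0],
  [0.0854,0,0,0.044,0],
  [0.0854,0,0,0.0485,0],
  [0.0854,0,0,0.0485,0],
  [0.0854,0,0,0.0485,0],
  [0.05,0,0,0.0485,0],
  [0.05,0,0,0.0485,0],
  [0.05,0,0,0.0485,0],
  [0.05,0,0,0.0485,0],
  [0.05,0,0,0.0485,0],
  [0.05,0,0,0.0485,0],
  [0.05,0,0,0.0485,0],
], newtons=30)

```text
t: 10.85
tool_pos: [0.5555, -0.1066, 0.1734]
tool_rot: [3.111, -0.436, 0.004]
contact_force: [-1.6, -0.1, 6.0]
opening: 0.0578
grip_force: 31.4
```

Emit:
apply_moves([
  [0.05,0,0,-0.03,0],
  [0.05,0,0,-0.07,0],
  [0.05,0,0,-0.11,0],
  [0.05,0,0,-0.125,0],
  [0.05,0,0,-0.125,0],
  [0.05,0,0,-0.125,0],
])

```text
t: 11.35
tool_pos: [0.5549, -0.1064, 0.2981]
tool_rot: [3.111, -0.436, 0.005]
contact_force: [0.2, 0.4, -0.6]
opening: 0.0577
grip_force: 32.6
```

```bash
python3 - <<'E'
from h import *
go(.564,.035,.295,74.1)
E
```

```text
t 11.35 pos [ 0.5549 -0.1064  0.2981] f [ 0.2  0.4 -0.6] shift m [-0.0301 -0.1385  0.003 ] roll -0.001 tilt [ 0.0034 -0.0011 -1.    ] rows 3.399153289647197
```

Emit:
apply_moves([
  [0.05,-0.008,-0.035,0,0],
  [0.05,-0.016,-0.07,0,0],
  [0.05,-0.024,-0.105,0,0],
  [0.05,-0.03,-0.1385,0,0],
  [0.05,-0.03,-0.1385,0,0],
  [0.05,-0.03,-0.1385,0,0],
  [0.05,-0.03,-0.1385,0,0],
])

```text
t: 11.93
tool_pos: [0.5631, 0.0349, 0.2943]
tool_rot: [3.111, -0.435, -0.005]
contact_force: [-0.3, -0.7, -0.3]
opening: 0.0575
grip_force: 32.6
```

```bash
python3 - <<'E'
from h import *
go(.564,.035,.25,74.1)
E
python3 m.py s5 wide_ring
python3 - <<'E'
import cv2
i=cv2.imread("pics/s5.png");cv2.imwrite("pics/s5b.png",cv2.resize(i[:,:],None,fx=1.33,fy=1.33))
E
```

```text
t 11.93 pos [0.5631 0.0349 0.2943] f [-0.3 -0.7 -0.3] shift m [ 0.001  -0.0004  0.0443] roll -0.0 tilt [-3.2e-03 -3.0e-04 -1.0e+00] rows 1.0634322822610276
scene wide_ring 0.62 [200. 244. 235. 280.] 691 z90 0.14289672015238808 circle ((0.5585713982582092, 0.0360511876642704), 0.029978131875395775) z [0.1235 0.1402 0.1436]
top wide_ring 0.58 [223. 209. 250. 255.] 821 z90 0.031886108070966035 circle ((0.5617122650146484, 0.0155437421053648), 0.05987289175391197) z [0.0191 0.0276 0.0329]
```

View pics/s5b.png

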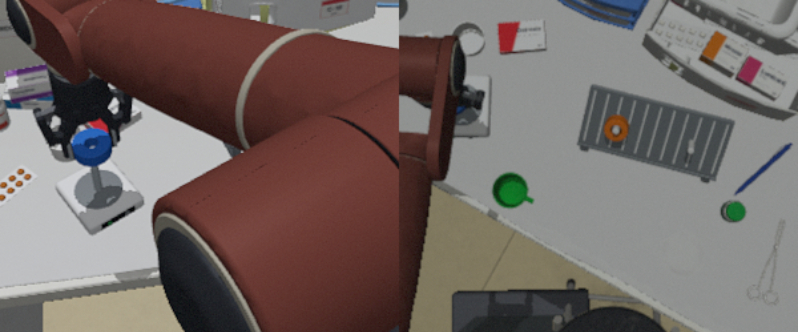

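The scene view shows the blue ring held level, directly over the spindle (crop about (92,148)). I'll check alignment in pixels.

```bash
python3 - <<'E'
from h import *
a=eyes.get_image("scene")
def pr(p,X):
    c=np.linalg.inv(p["pose"])@np.r_[X,1];return (p["K"]@c[:3]/c[2])[:2]
for x in((.5632,.0355),(.562,.0365),(.564,.034)):
    print(x,pr(a,[*x,.132]),"tip",pr(a,[*x,.09]))
print("blue", ringtop(a,(100,80,40),(130,255,255),.132,(185,225,250,300)))
h=cv2.cvtColor(a["img"],cv2.COLOR_BGR2HSV);m=cv2.inRange(h,(100,80,40),(130,255,255));m[:225]=0;m[300:]=0;m[:,:185]=0;m[:,250:]=0
v,u=np.nonzero(m);print("cols",u.min(),u.max(),np.percentile(u,[2,98]),"rows",v.min(),v.max())
# predicted silhouette of ring at tool xy
th=np.linspace(0,6.28,200)
s=telemetry.get_obs()["tool_pos"]
P=np.array([pr(a,[s[0]+.029*np.cos(t),s[1]+.029*np.sin(t),z]) for t in th for z in(.121,.143)]);print("pred",P.min(0),P.max(0))
# spindle below ring: dark/gray columns via depth
c=a["range_z"]
X=np.array([[ *w(a,(u,v),c[v,u]),u,v] for v in range(262,300) for u in range(205,240)])
k=(X[:,2]>.045)&(X[:,2]<.085)&(np.hypot(X[:,0]-.563,X[:,1]-.035)<.02);Y=X[k];print(k.sum(),Y[:,:3].mean(0),"cols by row",[(int(r),Y[Y[:,4]==r][:,3].min(),Y[Y[:,4]==r][:,3].max()) for r in np.unique(Y[:,4])])
for z in(.05,.065,.08):print(z,pr(a,[.5632,.0355,z]))
E
```

```text
(0.5632, 0.0355) [217.32697414 259.06602056] tip [219.98135071 272.66866846]
(0.562, 0.0365) [217.22670942 259.678663  ] tip [219.88616315 273.27743159]
(0.564, 0.034) [217.75638239 258.45151439] tip [220.3969507 272.0579794]
blue (((0.5620891451835632, 0.0331171415746212), (0.05798163264989853, 0.07185276597738266), 65.84425354003906), ((0.562151312828064, 0.034678954631090164), 0.037594929337501526))
cols 185 233 [204. 232.] rows 225 274
pred [201.99011407 243.69863059] [233.41226148 273.7132797 ]
86 [0.55942537 0.03815405 0.06707178] cols by row [(274, np.float64(221.0), np.float64(222.0)), (275, np.float64(219.0), np.float64(223.0)), (276, np.float64(218.0), np.float64(223.0)), (277, np.float64(217.0), np.float64(223.0)), (278, np.float64(218.0), np.float64(223.0)), (279, np.float64(218.0), np.float64(223.0)), (280, np.float64(218.0), np.float64(224.0)), (281, np.float64(218.0), np.float64(224.0)), (282, np.float64(219.0), np.float64(224.0)), (283, np.float64(219.0), np.float64(224.0)), (284, np.float64(219.0), np.float64(224.0)), (285, np.float64(219.0), np.float64(225.0)), (286, np.float64(219.0), np.float64(225.0)), (287, np.float64(220.0), np.float64(225.0)), (288, np.float64(220.0), np.float64(224.0))]
0.05 [222.38167447 284.96939444]
0.065 [221.49553987 280.42829913]
0.08 [220.5927264  275.80173114]
```

Alignment is within about 1 mm. Lowering while watching the force.

Emit:
apply_moves([
  [0.05,0,0,0.015,0],
  [0.05,0,0,0.03,0],
  [0.05,0,0,0.04,0],
  [0.05,0,0,0.05,0],
  [0.05,0,0,0.05,0],
  [0.05,0,0,0.05,0],
])

```text
t: 12.68
tool_pos: [0.5636, 0.0349, 0.2458]
tool_rot: [3.111, -0.436, -0.002]
contact_force: [-0.1, -0.2, -0.0]
opening: 0.0577
grip_force: 32.6
```

Emit:
apply_moves([
  [0.05,0,0,0.01,0],
  [0.05,0,0,0.02,0],
  [0.05,0,0,0.03,0],
  [0.05,0,0,0.036,0],
  [0.05,0,0,0.038,0],
  [0.05,0,0,0.038,0],
])

```text
t: 13.18
tool_pos: [0.5633, 0.0351, 0.207]
tool_rot: [3.111, -0.436, -0.003]
contact_force: [0.1, -0.4, -1.3]
opening: 0.0579
grip_force: 32.7
```

Now 3 mm more, release, rise above the spindle, and swing toward the orange ring.

Emit:
apply_moves([
  [0.05,0,0,0.0025,0],
  [0.05,0,0,0.0025,0],
  [0.0854,0,0,0.0025,0],
  [0.0854,0,0,0.0025,0],
  [0.0854,0,0,0.0025,0],
  [0.0854,0,0,0.0025,0],
  [0.0854,0,0,-0.03,0],
  [0.0854,0,0,-0.07,0],
  [0.0854,0,0,-0.11,0],
  [0.0854,0,0,-0.13,0],
  [0.0854,0,0,-0.13,0],
])

```text
t: 14.1
tool_pos: [0.5655, 0.035, 0.346]
tool_rot: [-3.11, 0.435, -0.02]
contact_force: [0.0, -0.4, 0.4]
opening: 0.0851
grip_force: 0.0
```

```bash
python3 m.py s6 wide_ring narrow_ring; python3 - <<'E'
from h import *
# orange tilted centre (0.513,-0.2427,0.0831); tool 6 mm to the front
go(.513-.0058,-.2427+.0017,.33,74.1)
E
```

```text
scene wide_ring 0.95 [208. 273. 238. 306.] 516 z90 0.05235499659389259 circle ((0.5591949820518494, 0.0379912331700325), 0.0296183954924345) z [0.0346 0.0493 0.0531]
top wide_ring 0.69 [219. 226. 236. 239.] 166 z90 0.05558487549473334 circle ((0.5509856939315796, 0.025668473914265633), 0.02272051014006138) z [0.0464 0.0522 0.0568]
top narrow_ring 0.78 [334. 236. 354. 257.] 251 z90 0.10028224461192092 circle ((0.5101791620254517, -0.24287870526313782), 0.020031800493597984) z [0.0793 0.0919 0.1015]
t 14.4 pos [0.5631 0.0351 0.3358] f [-0.7 -0.8 -0.1] shift m [0.0222 0.2808 0.006 ] roll -0.001 tilt [-4.e-03  3.e-04 -1.e+00] rows 6.757191401141581
```

The blue ring is seated (top face at 52 mm). Now the orange one.

Emit:
apply_moves([
  [0.0854,0.003,0.04,0,0],
  [0.0854,0.006,0.08,0,0],
  [0.0854,0.009,0.12,0,0],
  [0.0854,0.012,0.16,0,0],
  [0.0854,0.015,0.2,0,0],
  [0.0854,0.018,0.24,0,0],
  [0.0854,0.022,0.281,0,0],
  [0.0854,0.022,0.281,0.03,0],
  [0.0854,0.022,0.281,0.06,0],
  [0.0854,0.022,0.281,0.06,0],
  [0.0854,0.022,0.281,0.06,0],
  [0.0854,0.022,0.281,0.06,0],
])

```text
t: 15.4
tool_pos: [0.5079, -0.2409, 0.2785]
tool_rot: [-3.111, 0.435, 0.0]
contact_force: [0.3, -0.3, 0.3]
opening: 0.0855
grip_force: 0.0
```

```bash
python3 - <<'E'
from h import *
go(.513-.0058,-.2427+.0017,.2475,74.1)
E
```

```text
t 15.4 pos [ 0.5079 -0.2409  0.2785] f [ 0.3 -0.3  0.3] shift m [-0.0006  0.0003  0.031 ] roll -0.0 tilt [-2.e-04  2.e-04 -1.e+00] rows 0.7443219841293469
```

Emit:
apply_moves([
  [0.0854,0,0,0.02,0],
  [0.0854,0,0,0.03,0],
  [0.0854,0,0,0.03,0],
  [0.0854,0,0,0.03,0],
  [0.035,0,0,0.03,0],
  [0.035,0,0,0.03,0],
  [0.035,0,0,0.03,0],
  [0.035,0,0,0.03,0],
  [0.035,0,0,0.03,0],
  [0.035,0,0,0.03,0],
  [0.035,0,0,0.03,0],
  [0.035,0,0,0.03,0],
], newtons=25)

```text
t: 16.4
tool_pos: [0.508, -0.2412, 0.2493]
tool_rot: [3.111, -0.436, 0.001]
contact_force: [-1.8, 1.5, 5.2]
opening: 0.0419
grip_force: 25.3
```

Emit:
apply_moves([
  [0.035,-0.0057,0,-0.0082,0],
  [0.035,-0.0115,0,-0.0164,0],
  [0.035,-0.0172,0,-0.0246,0],
  [0.035,-0.023,0,-0.0328,0],
  [0.035,-0.0287,0,-0.041,0],
  [0.035,-0.0287,0,-0.07,0],
  [0.035,-0.0287,0,-0.09,0],
  [0.035,-0.0287,0,-0.09,0],
  [0.035,-0.0287,0,-0.09,0],
])

```text
t: 17.15
tool_pos: [0.4798, -0.2335, 0.34]
tool_rot: [3.109, -0.436, 0.004]
contact_force: [1.4, -0.5, -1.1]
opening: 0.0413
grip_force: 25.6
```

```bash
python3 - <<'E'
from h import *
go(.54,-.10,.195,74.1)
E
```

```text
t 17.15 pos [ 0.4798 -0.2335  0.34  ] f [ 1.4 -0.5 -1.1] shift m [ 0.0208 -0.1452  0.1448] roll -0.001 tilt [ 0.002  -0.0022 -1.    ] rows 4.941899387904203
```

Emit:
apply_moves([
  [0.035,0.006,-0.04,0,0],
  [0.035,0.012,-0.08,0,0],
  [0.035,0.018,-0.12,0,0],
  [0.035,0.021,-0.145,0,0],
  [0.035,0.021,-0.145,0.03,0],
  [0.035,0.021,-0.145,0.07,0],
  [0.035,0.021,-0.145,0.11,0],
  [0.035,0.021,-0.145,0.135,0],
  [0.035,0.021,-0.145,0.145,0],
  [0.035,0.021,-0.145,0.145,0],
  [0.035,0.021,-0.145,0.145,0],
])

```text
t: 18.07
tool_pos: [0.54, -0.0998, 0.1933]
tool_rot: [3.111, -0.436, -0.001]
contact_force: [0.6, 0.0, 0.7]
opening: 0.0414
grip_force: 25.6
```

Emit:
apply_moves([
  [0.035,0,0,0.003,0],
  [0.035,0,0,0.005,0],
  [0.035,0,0,0.006,0],
  [0.035,0,0,0.006,0],
  [0.035,0,0,0.006,0],
])

```text
t: 18.48
tool_pos: [0.5403, -0.0997, 0.1878]
tool_rot: [3.111, -0.436, 0.001]
contact_force: [-0.4, -0.2, -0.5]
opening: 0.0411
grip_force: 25.6
```

Emit:
apply_moves([
  [0.035,0,0,0.002,0],
  [0.035,0,0,0.004,0],
  [0.035,0,0,0.004,0],
  [0.035,0,0,0.004,0],
])

```text
t: 18.82
tool_pos: [0.5416, -0.1, 0.1859]
tool_rot: [3.111, -0.436, 0.006]
contact_force: [-0.9, -0.8, 9.6]
opening: 0.041
grip_force: 26.0
```

Contact with the desk. I'll release and rise.

Emit:
apply_moves([
  [0.0854,0,0,0.001,0],
  [0.0854,0,0,0.001,0],
  [0.0854,0,0,0.001,0],
  [0.0854,0,0,0.001,0],
  [0.0854,0,0,0.001,0],
  [0.0854,0,0,-0.03,0],
  [0.0854,0,0,-0.07,0],
  [0.0854,0,0.03,-0.11,0],
  [0.0854,0,0.07,-0.15,0],
  [0.0854,0,0.11,-0.16,0],
  [0.0854,0,0.15,-0.16,0],
  [0.0854,0,0.15,-0.16,0],
])

```text
t: 19.82
tool_pos: [0.4982, -0.2473, 0.3462]
tool_rot: [3.107, -0.439, 0.006]
contact_force: [-0.5, -0.4, -0.3]
opening: 0.0852
grip_force: 0.0
```

```bash
python3 m.py s7 narrow_ring wide_ring; python3 - <<'E'
from h import *
b=eyes.get_image("top")
e=ringtop(b,(5,120,60),(20,255,255),.022,(262,205,312,258));print("orange",e)
go(*e[1][0],.2,74.1)
E
```

```text
scene wide_ring 0.73 [209. 273. 237. 306.] 559 z90 0.052443359617789856 circle ((0.5603393912315369, 0.03574896603822708), 0.029553862288594246) z [0.0327 0.0494 0.0533]
top narrow_ring 0.45 [275. 223. 293. 240.] 217 z90 0.02594192542240057 circle ((0.5562324523925781, -0.10626672953367233), 0.020426103845238686) z [0.0051 0.0215 0.0272]
top wide_ring 0.84 [214. 213. 239. 240.] 458 z90 0.05550531327449848 circle ((0.5631355047225952, 0.03183069825172424), 0.028607452288269997) z [0.0384 0.0518 0.0567]
orange (((0.5546323657035828, -0.10543941706418991), (0.03858046233654022, 0.03940209001302719), 125.61040496826172), ((0.5543975234031677, -0.10520084202289581), 0.020484471693634987))
t 20.17 pos [ 0.499  -0.2427  0.3423] f [0.6 0.7 0.1] shift m [ 0.0159 -0.1472  0.1424] roll 0.001 tilt [-0.0012  0.0011 -1.    ] rows 4.927100916319196
```

View pics/s7.png

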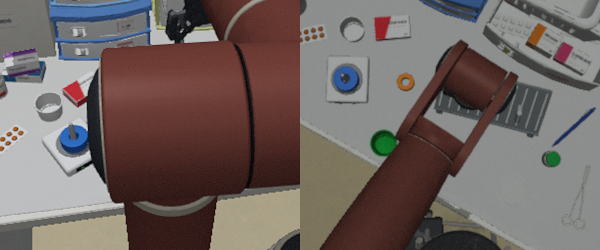

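The blue ring sits flat on the platter around the spindle (top crop (346,78)), and the orange ring lies flat on the desk (405,81). I'll regrasp the orange one.

Emit:
apply_moves([
  [0.0854,0.004,-0.04,0,0],
  [0.0854,0.008,-0.08,0,0],
  [0.0854,0.012,-0.12,0,0],
  [0.0854,0.016,-0.147,0.02,0],
  [0.0854,0.016,-0.147,0.06,0],
  [0.0854,0.016,-0.147,0.1,0],
  [0.0854,0.016,-0.147,0.13,0],
  [0.0854,0.016,-0.147,0.14,0],
  [0.0854,0.016,-0.147,0.142,0],
  [0.0854,0.016,-0.147,0.142,0],
])

```text
t: 21.0
tool_pos: [0.5549, -0.1064, 0.2014]
tool_rot: [-3.111, 0.434, 0.001]
contact_force: [0.2, -0.2, 1.3]
opening: 0.0854
grip_force: 0.0
```

```bash
python3 - <<'E'
from h import *
go(.5547,-.1055,.175,74.1)
E
```

```text
t 21.0 pos [ 0.5549 -0.1064  0.2014] f [ 0.2 -0.2  1.3] shift m [-0.0004 -0.0008  0.0264] roll 0.0 tilt [-4.e-04  2.e-04 -1.e+00] rows 0.6326119078590456
```

Emit:
apply_moves([
  [0.0854,0,-0.001,0.015,0],
  [0.0854,0,-0.001,0.0255,0],
  [0.0854,0,-0.001,0.0255,0],
  [0.035,0,-0.001,0.0255,0],
  [0.035,0,-0.001,0.0255,0],
  [0.035,0,-0.001,0.0255,0],
  [0.035,0,-0.001,0.0255,0],
  [0.035,0,-0.001,0.0255,0],
  [0.035,0,-0.001,0.0255,0],
  [0.035,0,-0.001,0.0255,0],
  [0.035,0,-0.001,0.0255,0],
], newtons=25)

```text
t: 21.92
tool_pos: [0.5555, -0.1061, 0.177]
tool_rot: [3.111, -0.436, 0.002]
contact_force: [-1.1, 0.9, 6.0]
opening: 0.0412
grip_force: 25.4
```

Emit:
apply_moves([
  [0.035,0,0,-0.03,0],
  [0.035,0,0,-0.07,0],
  [0.035,0,0,-0.11,0],
  [0.035,0,0,-0.125,0],
  [0.035,0,0,-0.125,0],
  [0.035,0,0,-0.125,0],
])

```text
t: 22.42
tool_pos: [0.5551, -0.106, 0.3018]
tool_rot: [3.111, -0.436, 0.004]
contact_force: [0.7, 0.3, -1.3]
opening: 0.0416
grip_force: 25.7
```

```bash
python3 - <<'E'
from h import *
go(.5635,.0352,.3,74.1)
E
```

```text
t 22.42 pos [ 0.5551 -0.106   0.3018] f [ 0.7  0.3 -1.3] shift m [-0.0308 -0.1381  0.0017] roll -0.001 tilt [ 2.4e-03 -8.0e-04 -1.0e+00] rows 3.392671480155947
```

Emit:
apply_moves([
  [0.035,-0.008,-0.035,0,0],
  [0.035,-0.016,-0.07,0,0],
  [0.035,-0.024,-0.105,0,0],
  [0.035,-0.031,-0.138,0,0],
  [0.035,-0.031,-0.138,0,0],
  [0.035,-0.031,-0.138,0,0],
  [0.035,-0.031,-0.138,0,0],
])

```text
t: 23.0
tool_pos: [0.5624, 0.0351, 0.2985]
tool_rot: [3.111, -0.435, -0.006]
contact_force: [0.1, -1.2, -0.8]
opening: 0.0412
grip_force: 25.8
```

```bash
python3 - <<'E'
from h import *
go(.5635,.0352,.25,74.1)
a=eyes.get_image("scene")
def pr(p,X):
    c=np.linalg.inv(p["pose"])@np.r_[X,1];return (p["K"]@c[:3]/c[2])[:2]
h=cv2.cvtColor(a["img"],cv2.COLOR_BGR2HSV);m=cv2.inRange(h,(5,120,60),(20,255,255));k=np.zeros_like(m);k[230:290,190:250]=m[230:290,190:250]
v,u=np.nonzero(k);print("seen",u.min(),v.min(),u.max(),v.max())
s=telemetry.get_obs()["tool_pos"];zb=s[2]-.1765
P=np.array([pr(a,[s[0]+.021*np.cos(t),s[1]+.021*np.sin(t),z]) for t in np.linspace(0,6.28,200) for z in(zb,zb+.022)]);print("pred",P.min(0),P.max(0))
E
```

```text
t 23.0 pos [0.5624 0.0351 0.2985] f [ 0.1 -1.2 -0.8] shift m [ 0.0012 -0.0004  0.0485] roll -0.0 tilt [-3.7e-03 -3.0e-04 -1.0e+00] rows 1.1635428986199825
seen 208 249 229 270
pred [206.0993797  246.68617585] [229.28487681 270.4796209 ]
```

The orange ring is where predicted. Lowering.

Emit:
apply_moves([
  [0.035,0.0005,0,0.015,0],
  [0.035,0.0005,0,0.03,0],
  [0.035,0.0005,0,0.045,0],
  [0.035,0.0005,0,0.055,0],
  [0.035,0.0005,0,0.063,0],
  [0.035,0.0005,0,0.066,0],
  [0.035,0.0005,0,0.066,0],
  [0.035,0.0005,0,0.066,0],
])

```text
t: 23.72
tool_pos: [0.5637, 0.0349, 0.2351]
tool_rot: [3.111, -0.436, 0.001]
contact_force: [0.5, 0.3, -0.1]
opening: 0.0419
grip_force: 25.8
```

Emit:
apply_moves([
  [0.035,0,0,0.003,0],
  [0.035,0,0,0.006,0],
  [0.035,0,0,0.006,0],
  [0.0854,0,0,0.006,0],
  [0.0854,0,0,0.006,0],
  [0.0854,0,0,0.006,0],
  [0.0854,0,0,0.006,0],
  [0.0854,0,0,0.006,0],
  [0.0854,0,0,-0.03,0],
  [0.0854,0,0,-0.07,0],
  [0.0854,0,0,-0.1,0],
  [0.0854,0,0,-0.1,0],
])

```text
t: 24.72
tool_pos: [0.5657, 0.0351, 0.3434]
tool_rot: [-3.11, 0.435, -0.022]
contact_force: [0.3, -0.0, 1.1]
opening: 0.0855
grip_force: 0.0
```

Emit:
apply_moves([
  [0.0854,0.01,0.04,0,0],
  [0.0854,0.01,0.08,0,0],
  [0.0854,0.01,0.12,0,0],
  [0.0854,0.01,0.16,0,0],
  [0.0854,0.01,0.2,0,0],
  [0.0854,0.01,0.22,0,0],
  [0.0854,0.01,0.22,0,0],
  [0.0854,0.01,0.22,0,0],
])

```text
t: 25.38
tool_pos: [0.5123, -0.18, 0.3345]
tool_rot: [-3.11, 0.44, 0.0]
contact_force: [0.5, -0.1, -0.6]
opening: 0.0855
grip_force: 0.0
```

```bash
python3 m.py s8 narrow_ring wide_ring
```

```text
scene narrow_ring 0.64 [212. 271. 234. 293.] 257 z90 0.07404716889026161 circle ((0.5586471557617188, 0.036934081465005875), 0.0208277590572834) z [0.0566 0.0707 0.0747]
scene wide_ring 0.6 [209. 278. 236. 307.] 364 z90 0.05215039030688712 circle ((0.5580130219459534, 0.037049345672130585), 0.028503287583589554) z [0.0297 0.0481 0.0531]
top narrow_ring 0.55 [213. 216. 237. 237.] 248 z90 0.07724229451732456 circle ((0.5630941390991211, 0.030567564070224762), 0.020240137353539467) z [0.0517 0.0731 0.0787]
top wide_ring 0.49 [215. 214. 239. 240.] 235 z90 0.05665964482687502 circle ((0.5634031891822815, 0.0316057913005352), 0.02854708768427372) z [0.0324 0.0511 0.0584]
```

View pics/s8.png

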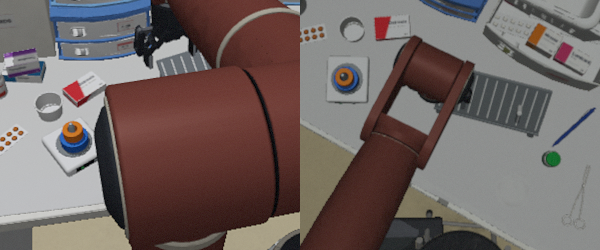

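The orange ring lies flat on the blue one on the spindle (top face at 74 mm, crop (72,130)). The bystanders in view are where they were; the arm hides the green cup, and nothing came near it. Handing in.

```bash
python3 -c "
from h import *
print(ctrl.finish_job())"
```

```text
the job is handed in; nothing more can be done
None
```

The job is handed in: the blue ring is seated on the platter and the orange ring lies flat on top of it, both released, at about 26 s of the 51 s allowed; the hand-in call returned no verdict.

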